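# Index the coupler carrier and hold its tongue off the ball

## Robot

A 6-joint arm with a two-finger parallel gripper is mounted at the origin on a cart in front of the work surface, level with it; the furniture and walls round the work are solid. World frame = base frame: x ahead of the robot, y to its left, z up, the work surface at z = 0. Lengths are in m, angles in rad, forces in N, time in s.
With the tool pointing down it reaches from about 0.3 to 1 m from the base axis. Payload 5.1 kg.
Tool frame: the origin (TCP) lies on the centre line of the jaws, within the pads' length; the fingertips stand bot.tip_extent ahead of it and the grasp point (between the pads) lies 11 mm behind it (bot.tip_extent is the distance from the TCP to the fingertips, in m); z points along the fingers, y is the line along which they close (so a half turn about z gives the same grasp; the last joint's range is limited). The gripper opens to 95 mm and grips with 3 to 60 N. Pads are 20 mm wide; open, the fingers measure 119 mm over their backs; the gripper's body (75 mm by 180 mm) begins 59 mm behind the grasp point.
Start: joints at [-1.253, 0.124, 1.65, -0, 1.367, -0.083], TCP at [0.254, -0.598, 0.223] pointing down, gripper open.
Joint ranges: [-2.61, 2.61], [-1.02, 2.33], [0.03, 2.71], [-1.35, 4.49], [0.32, 2.68], [-2.91, 2.91]. Speed limits (rad/s): [2.57, 2.57, 3.14, 3.14, 3.14, 3.14].

## Interface

Orientations are given as [roll, pitch, yaw] about the fixed x, y, z axes, in that order (R = Rz(yaw) Ry(pitch) Rx(roll)).
In Python, from rig import bot gives the robot as it stands. The module is installed in compiled form; this text tells all that it offers.
- The arm moves only by the tool carry_out, never from a script. Its arguments are lists of equal length, an entry for each row: "xyz": the shift along the tool's x, y, z in cm, a list of three; "delta_rot": the turn, a rotation vector about the tool's x, y, z in degrees, a list of three. In form: {"xyz": [[tx, ty, tz], ...], "delta_rot": [[rx, ry, rz], ...]}. A call has 1 to 5 rows; each row is the pose to reach, as a shift and turn from the pose commanded when the call began, along the tool's axes at that moment; what a row does not reach only later rows make up. A row lasts 1/12 s, in which the tool goes at most 41.7 mm and 7.16 degrees, less where a joint would pass 70% of its speed; a pose out of reach is approached as far as the arm can. A call with a gripper value outside its range is refused whole. "hand" is the closure, from -1 (fully open) to 1 (shut), set as the call begins (left out, the last holds). The fingers move at their own pace and stop on an object; "newtons" is the grip in N (left out, the last holds). Time passes only in rows, so rows that repeat a pose let the fingers close. It gives the time, the measured TCP pose, the force, the opening and the grip force at its end, in the units of the state.
- bot.sense(): the state, without advancing time (a new reading comes with each control period).
- bot.read_camera(name): name is "scene" or "top" or "wrist"; returns a dict with "pixels" (480x640x3 uint8, red, green, blue), "fx", "fy", "cx", "cy" (pixels), "R" (3x3) and "t" (3): a world point X has camera coordinates R X + t; the wrist camera has in their place "tool_from_camera" (4x4, takes a point from camera to tool coordinates, whose origin is the TCP and whose axes are the flange's). Camera axes: x right, y down, z forward; pixel columns grow to the right and rows downward; lengths in m; the calibration is good to about 2 mm. A picture is of the moment at which its call begins: read the wrist's pose just before it. There is no depth.
- bot.close_job(): hands the job in; it is judged then, once.
Trained networks look in the newest picture that a camera, given by its name, has taken for a name from the list of things; names that differ only in an ending like _2 or _b are one class to them, and where a whole thing is asked for, a point or a joint stands for the part that bears it (a point fixed in the world has none). Each returns a list of dicts, best first, with "score" (0 to 1); they miss things now and then, are a little off and sometimes report something else, mostly with a low value. They report only what shows in the picture. A call takes as long as a camera call.
- bot.search_frame(query, camera): "extent" ([left, top, right, bottom] in pixels, round what is visible of it).
The state is a dict: "t": time; "qpos": joint angles; "joint_vel": joint speeds; "effort": joint torques, N m; "ee_pos": TCP position; "orientation": TCP orientation; "contact_force": force on the tool from outside, world axes, zero at the start; "ft_torque": the same for the moment, N m; "finger_gap": opening from 0.0 (shut) to 1.0 (fully open); "grasp_force": force on a finger pad.
Only numpy, scipy, OpenCV 4.12 (cv2) and the standard library are available. Lean on these libraries where they do the work, as an engineer would, in place of code of your own. Each camera call takes 0.05 s, during which the arm holds its last target. There are 200 camera calls.

## Task

The hitch coupler on the slide rail is to have its ball greased. First push the carrier along the rail, tongue still down, to the next station, where the ball plunger in the index block beside the rail drops into the carrier's notch. Then take the upright latch knob, pull the latch sideways out against its spring, keep it pulled while you lift the tongue clear of the ball, and finish with the gripper still holding the tongue well raised (the coupler about 5 cm up) by the knob, carrier still in its notch and the other things on the table left alone.

Things in the scene. Friction and masses are not known exactly. Their poses are not given: they have to be found in the camera images.
- slide_rail: Fixed rail unit: aluminium base 110 x 440 x 10 mm, two round shafts along its y, a dark end block (30 mm high) at each end. Origin: centre of the underside, on the table. Axes, shared by carrier and tongue: x away from the robot, y along the rail (roughly to the robot's left), z up.
- plunger_ball (a point): Sprung 10 mm ball plunger in the dark index block (42 mm high) that stands on the rail's near (-x) side: this marks the station. Point: centre of the ball, 30 mm above the table. The notch it drops into is the gap between two small upright ribs, 14 mm apart, on the carrier's near edge.
- carrier (a joint): Carrier's place along the rail's +y (m), 0 to 0.125; starts at 0 to 0.05. 0.100 is the station, plunger in the notch; it draws the carrier in from about 4 mm either side. Sliding takes about 1 N, going over a rib (either way) up to 10 N more. Carrier: dark plate 90 x 240 mm, top 34 mm above the table, with everything else on it.
- notch (a point): Middle of the notch on the carrier's near edge, 30 mm above the table; at the station it has the same place along the rail as plunger_ball.
- push_point (a point): Upright aluminium plate on the carrier's rear (-y) end, 60 mm wide (x), 8 mm thick, 54 mm high (34 to 88 mm above the table). Point: middle of the lower edge of its rear face; push on that face towards +y. Behind it is free space above the 30 mm high end block.
- tongue (a joint): Tongue angle (rad): 0 down on the ball, positive raised, to 0.9; hinge axis along x. At 0.32 the coupler is 50 mm up. Tongue: aluminium bar 22 x 22 mm along y, dark coupler head 44 x 50 mm over the 24 mm ball, 160 mm from the hinge, top 95 mm above the table. Falls by its own weight (about 3 N at the knob). Latch in: a fork under the ball stops it at about 0.02.
- hinge_point (a point): Centre of the tongue's hinge pin, at the carrier's rear, 72 mm above the table. The knob moves in an arc about the axis along x through this point; follow the arc when lifting.
- latch (a joint): Latch pull (m): 0 sprung in under the ball, grows as the latch is pulled out along -x (towards the robot), stop at 0.018. The fork clears the ball from about 0.013. Spring 5 N at 0, 10 N at the stop; it springs back when let go.
- latch_knob: Upright dark ribbed post on the latch bar's outer end, 16 mm diameter, 55 mm high, 70 mm to the -x side of the coupler's middle. Origin: centre of its foot, 56 mm above the table with the tongue down; z up along the post. At least 25 mm free all round it from 12 mm above its foot up. It tilts with the tongue about x.
- grease_jar: white plastic grease jar with blue screw lid, 66 mm across, 60 high, beyond the rail's +y end; origin under its centre; bystander
- magnet_dish: round open steel parts dish, 87 mm across, 24 high; origin under its centre; bystander
- bearing: ball bearing ring, 52 mm across, 15 high; origin under its centre; bystander
- spanner_1: steel spanner lying flat, 180 x 32 x 6 mm; origin under its centre, its x lengthwise; bystander
- die_ring: pale metal ring, 68 mm across, 18 high; origin under its centre; bystander
- hex_key_1: black hex key lying flat, 93 x 33 x 6 mm; origin under its centre; bystander

How it is judged:
By the outcome, as a careful person would: the job done as asked, in the order asked, and still so for the second after the job is handed in, while the arm keeps its last pose, push and grip.
It also fails if it takes over 48 s, if anything falls off the work surface, if the arm or the gripper's body presses on something with over 40 N, if the wrist force passes 120 N, or if a joint passes its speed limit or range.

## Working session

There is one attempt and no reset: what is moved stays moved. The work goes in short steps, Python scripts to look and compute and a tool call to move; the robot and the scene stay as the last step left them, time stands still between calls to the robot, and variables do not carry over. Pictures are saved under pics/ and viewed, at most 10 in all, crops included, and the job is handed in when it is done.

Besides the shell and the picture viewer there is one more tool, called after "Request:" by a JSON object that holds its "name" and its "arguments", one argument or row to a line. carry_out: Moves the arm, as the interface text tells. Its arguments: {"type":"object","properties":{"xyz":{"type":"array","items":{"type":"array","items":{"type":"number"}}},"delta_rot":{"type":"array","items":{"type":"array","items":{"type":"number"}}},"hand":{"type":"number"},"newtons":{"type":"number"}},"required":["xyz","delta_rot"]}

```bash
mkdir -p pics; cat > h.py <<'E'
from rig import bot
import numpy as np, cv2
from scipy.spatial.transform import Rotation as Ro
def ray(c,u,v):
    d=c['R'].T@np.array([(u-c['cx'])/c['fx'],(v-c['cy'])/c['fy'],1]); o=-c['R'].T@c['t']; return o,d
def atz(c,u,v,z):
    o,d=ray(c,u,v); return o+d*(z-o[2])/d[2]
def proj(c,X):
    p=np.asarray(c['R'])@X+c['t']; return c['fx']*p[0]/p[2]+c['cx'],c['fy']*p[1]/p[2]+c['cy']
def cam(n):
    s=bot.sense(); c=bot.read_camera(n); 
    if n=='wrist':
        T=np.eye(4);T[:3,:3]=Ro.from_euler('xyz',s['orientation']).as_matrix();T[:3,3]=s['ee_pos']
        M=np.linalg.inv(T@np.array(c['tool_from_camera'])); c['R']=M[:3,:3];c['t']=M[:3,3]
    else: c['R']=np.array(c['R']);c['t']=np.array(c['t'])
    return c
def save(c,f): cv2.imwrite('pics/'+f,c['pixels'][:,:,::-1])
E
python3 - <<'E'
from h import *
s=bot.sense();print({k:np.round(v,3).tolist() for k,v in s.items()},bot.tip_extent)
for n in['top','scene']:
    c=cam(n);save(c,n+'0.png')
    print(n,np.round(-c['R'].T@c['t'],3))
    for q in['slide_rail','plunger_ball','carrier','notch','push_point','tongue','hinge_point','latch','latch_knob','grease_jar']:
        try:
            r=bot.search_frame(q,n)[:2]
            print(q,[(np.round(x['extent']).tolist(),round(x['score'],2)) for x in r])
        except Exception as e: print(q,e)
E
```

```text
{'t': 0.0, 'qpos': [-1.253, 0.124, 1.652, -0.0, 1.368, -0.083], 'joint_vel': [0.0, 0.001, 0.0, -0.0, 0.001, 0.0], 'effort': [-0.001, -41.76, -35.994, 0.077, 0.049, -0.0], 'ee_pos': [0.253, -0.598, 0.221], 'orientation': [-3.139, -0.0, 0.401], 'contact_force': [0.303, 0.307, -0.229], 'ft_torque': [-0.026, 0.056, -0.068], 'grasp_force': 0.0, 'finger_gap': 0.999} 0.008
top [ 0.438 -0.016  1.049]
slide_rail [([253.0, 206.0, 454.0, 272.0], 0.73)]
plunger_ball [([251.0, 206.0, 450.0, 270.0], 0.82)]
carrier [([316.0, 205.0, 435.0, 272.0], 0.94)]
notch [([317.0, 209.0, 432.0, 266.0], 0.7)]
push_point [([317.0, 210.0, 433.0, 267.0], 0.97)]
tongue [([327.0, 217.0, 421.0, 269.0], 0.7)]
hinge_point [([330.0, 218.0, 421.0, 265.0], 0.82), ([263.0, 285.0, 306.0, 324.0], 0.65)]
latch [([338.0, 248.0, 347.0, 266.0], 0.46)]
latch_knob [([340.0, 256.0, 344.0, 266.0], 0.5)]
grease_jar [([205.0, 235.0, 240.0, 266.0], 0.83)]
scene [0.164 0.687 0.727]
slide_rail [([245.0, 167.0, 375.0, 308.0], 0.85)]
plunger_ball [([244.0, 171.0, 371.0, 314.0], 0.66)]
carrier [([286.0, 167.0, 363.0, 255.0], 0.77)]
notch [([289.0, 168.0, 362.0, 256.0], 0.67), ([362.0, 169.0, 390.0, 182.0], 0.55)]
push_point [([284.0, 170.0, 364.0, 258.0], 0.87)]
tongue [([296.0, 179.0, 343.0, 241.0], 0.75)]
hinge_point [([293.0, 173.0, 343.0, 241.0], 0.64)]
latch [([328.0, 214.0, 346.0, 240.0], 0.5)]
latch_knob [([334.0, 214.0, 344.0, 238.0], 0.6)]
grease_jar [([250.0, 300.0, 284.0, 344.0], 0.6)]
```

```bash
python3 - <<'E'
import cv2
a=cv2.imread('pics/top0.png')[180:350,190:470];cv2.imwrite('pics/top0c.png',cv2.resize(a,None,fx=2.8,fy=2.8,interpolation=2))
a=cv2.imread('pics/scene0.png')[150:350,230:410];cv2.imwrite('pics/scene0c.png',cv2.resize(a,None,fx=3,fy=3,interpolation=2))
E
```

```text
(no output)
```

View pics/top0c.png

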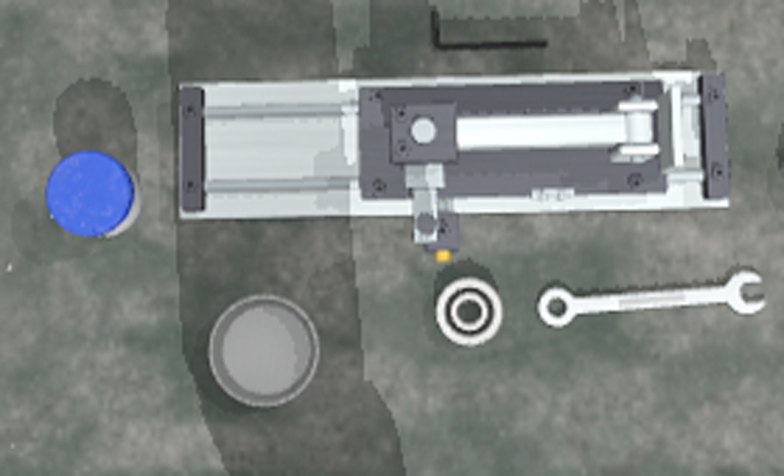

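View pics/scene0c.png

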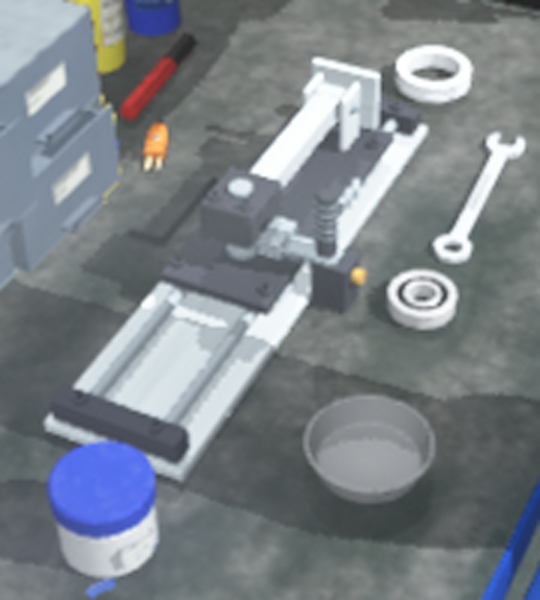

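The top crop (x2.8) shows the rail with +y to the left. The push plate is near crop (676,125), the knob top near (426,224), and the index block with its orange plunger end near (443,245). The knob is upright beside the block, with the bearing and spanner on the near side. I'll compute positions next.

```bash
python3 - <<'E'
from h import *
c=cam('top')
f=lambda u,v,z: atz(c,190+u/2.8,180+v/2.8,z)
P={k:f(*v) for k,v in dict(LT=(180,85,.01),LB=(180,218,.01),RT=(728,72,.01),RB=(728,205,.01),plateTopRear1=(682,85,.088),plateTopRear2=(684,165,.088),knobtop=(426,224,.111),block=(441,230,.042),orange=(443,255,.03),notch=(552,195,.034),endblk=(702,125,.03),carFL=(360,87,.034),carNL=(361,197,.034),carNR=(667,192,.034),bearing=(470,312,.015),coupler=(424,130,.095)).items()}
for k,v in P.items(): print(k,np.round(v[:2],4))
cen=(P['LT']+P['LB']+P['RT']+P['RB'])/4
for e in ['T','B']:
  d=P['L'+e]-P['R'+e];print('angle of y',np.degrees(np.arctan2(-d[0],d[1])),np.linalg.norm(d))
th=np.mean([np.arctan2(-(P['L'+e]-P['R'+e])[0],(P['L'+e]-P['R'+e])[1]) for e in'TB'])
X=np.array([np.cos(th),np.sin(th)]);Y=np.array([-np.sin(th),np.cos(th)])
print('cen',cen,th)
for k,v in P.items(): d=(v-cen)[:2];print(k,'rail',np.round([d@X,d@Y],4))
# scene knob triangulate
s=cam('scene');o1,d1=ray(c,190+426/2.8,180+224/2.8);o2,d2=ray(s,230+326/3,150+196/3)
A=np.c_[d1,-d2];t=np.linalg.lstsq(A,o2-o1,rcond=None)[0];print(o1+d1*t[0],o2+d2*t[1])
E
```

```text
LT [0.6246 0.1659]
LB [0.5163 0.165 ]
RT [ 0.6299 -0.2762]
RB [ 0.5228 -0.2724]
plateTopRear1 [ 0.6061 -0.2224]
plateTopRear2 [ 0.5463 -0.222 ]
knobtop [ 0.5028 -0.0309]
block [ 0.5028 -0.0435]
orange [ 0.484  -0.0452]
notch [ 0.5299 -0.1306]
endblk [ 0.5843 -0.2495]
carFL [0.617  0.0188]
carNL [0.5297 0.0185]
carNR [ 0.5314 -0.2198]
bearing [ 0.4396 -0.0663]
coupler [ 0.5735 -0.0305]
angle of y 0.6850613276961927 0.44210342223272014
angle of y 0.8435101660546802 0.4375039198570531
cen [ 0.57339267 -0.05443605  0.01      ] 0.013339302709040329
LT rail [0.0541 0.2196]
LB rail [-0.0541  0.2202]
RT rail [ 0.0535 -0.2225]
RB rail [-0.0535 -0.2173]
plateTopRear1 rail [ 0.0305 -0.1684]
plateTopRear2 rail [-0.0293 -0.1672]
knobtop rail [-0.0703  0.0245]
block rail [-0.0704  0.0119]
orange rail [-0.0893  0.0105]
notch rail [-0.0445 -0.0755]
endblk rail [ 0.0083 -0.1952]
carFL rail [0.0446 0.0726]
carNL rail [-0.0427  0.0735]
carNR rail [-0.0442 -0.1648]
bearing rail [-0.134  -0.0101]
coupler rail [0.0004 0.024 ]
[ 0.50317436 -0.0309822   0.10568945] [ 0.5056921  -0.02991869  0.10584568]
```

Request:
{"name": "carry_out", "arguments": {
  "xyz": [
    [4, -1.7, 1],
    [8, -3.4, 2],
    [12, -5.1, 3],
    [16, -6.8, 4],
    [20, -8.5, 5]
  ],
  "delta_rot": [
    [0, 0, -6.5],
    [0, 0, -13],
    [0, 0, -19.5],
    [0, 0, -26],
    [0, 0, -32.5]
  ],
  "hand": 1,
  "newtons": 20
}}

```text
t: 1.62
ee_pos: [0.3956, -0.4511, 0.1757]
orientation: [3.141, 0.0, 0.973]
contact_force: [1.7, -0.9, -0.2]
finger_gap: 0.706
grasp_force: 0.0
```

```bash
cat >> h.py <<'E'
def go(X,rpy):
    s=bot.sense();R=Ro.from_euler('xyz',s['orientation']);D=R.inv().apply(np.array(X)-s['ee_pos'])*100
    print('t',round(s['t'],2),'p',np.round(s['ee_pos'],4),'rpy',np.round(s['orientation'],3),'F',np.round(s['contact_force'],1),'gap',round(s['finger_gap'],3),'gf',round(s['grasp_force'],1))
    print('xyz cm',np.round(D,2),'rot',np.round(np.degrees((R.inv()*Ro.from_euler('xyz',rpy)).as_rotvec()),2))
E
python3 -c "
from h import *
go([.574,-.265,.10],[np.pi,0,1.584])"
```

```text
t 1.62 p [ 0.3956 -0.4511  0.1757] rpy [3.141 0.    0.973] F [ 1.7 -0.9 -0.2] gap 0.706 gf 0.0
xyz cm [25.43  4.27  7.57] rot [ 2.000e-02  1.000e-02 -3.501e+01]
```

Request:
{"name": "carry_out", "arguments": {
  "xyz": [
    [4, 0.7, 1.2],
    [8, 1.4, 2.4],
    [12, 2.1, 3.6],
    [16, 2.8, 4.8],
    [20, 3.5, 5.9]
  ],
  "delta_rot": [
    [0, 0, -7],
    [0, 0, -14],
    [0, 0, -21],
    [0, 0, -28],
    [0, 0, -35]
  ]
}}

```text
t: 2.03
ee_pos: [0.5358, -0.308, 0.1173]
orientation: [3.141, 0.0, 1.585]
contact_force: [1.2, 0.3, 0.6]
finger_gap: 0.358
grasp_force: 0.0
```

Request:
{"name": "carry_out", "arguments": {
  "xyz": [
    [3.5, -2.5, 1.0],
    [4.0, -2.5, 1.2],
    [4.0, -2.5, 1.2],
    [4.0, -2.5, 1.2]
  ],
  "delta_rot": [
    [0, 0, 0],
    [0, 0, 0],
    [0, 0, 0],
    [0, 0, 0]
  ]
}}

```text
t: 2.37
ee_pos: [0.5098, -0.2701, 0.1064]
orientation: [3.141, 0.001, 1.579]
contact_force: [0.3, -0.6, 1.5]
finger_gap: 0.072
grasp_force: 0.0
```

```bash
python3 -c "
from h import *
go([.5745,-.25,.062],[np.pi,0,1.584])
c=cam('top');a=c['pixels'][180:350,190:470,::-1];cv2.imwrite('pics/top1.png',cv2.resize(a,None,fx=2.8,fy=2.8,interpolation=2))"
```

```text
t 2.37 p [ 0.5098 -0.2701  0.1064] rpy [3.141e+00 1.000e-03 1.579e+00] F [ 0.3 -0.6  1.5] gap 0.072 gf 0.0
xyz cm [1.96 6.48 4.44] rot [ 0.06  0.06 -0.27]
```

View pics/top1.png

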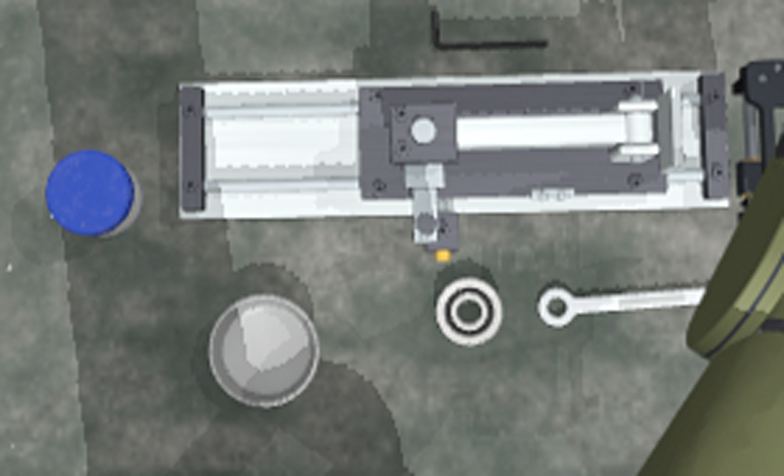

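The carrier has not moved and the gripper is at the right edge, about 6.5 cm short in x. My last tool-y shift had the wrong sign, so I'm correcting it.

Request:
{"name": "carry_out", "arguments": {
  "xyz": [
    [0, 3.5, 1],
    [0, 6.4, 2.5],
    [0, 6.4, 4.4],
    [0, 6.4, 4.4],
    [0, 6.4, 4.4]
  ],
  "delta_rot": [
    [0, 0, -0.3],
    [0, 0, -0.3],
    [0, 0, -0.3],
    [0, 0, -0.3],
    [0, 0, -0.3]
  ]
}}

```text
t: 2.83
ee_pos: [0.5733, -0.2706, 0.062]
orientation: [-3.141, -0.0, 1.583]
contact_force: [-1.1, -0.1, 0.4]
finger_gap: 0.005
grasp_force: 0.0
```

```bash
python3 -c "
from h import *
go([.575,-.236,.062],[np.pi,0,1.584])
c=cam('wrist');save(c,'w1.png')"
```

```text
t 2.83 p [ 0.5733 -0.2706  0.062 ] rpy [-3.141 -0.     1.583] F [-1.1 -0.1  0.4] gap 0.005 gf 0.0
xyz cm [3.46 0.21 0.  ] rot [-0.03 -0.   -0.07]
```

View pics/w1.png

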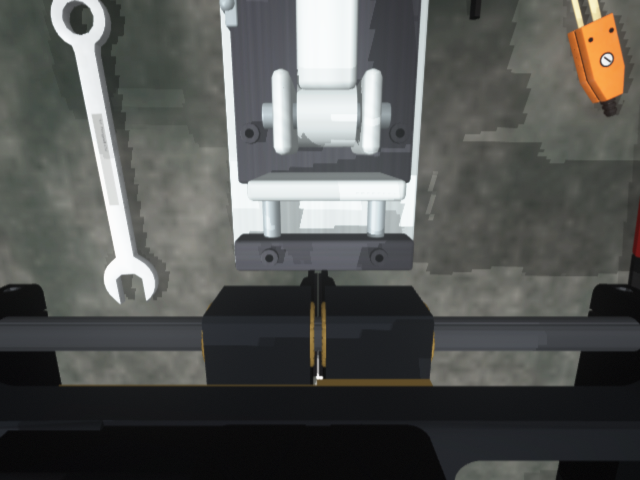

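The closed fingers (column 318) sit behind the end block and are roughly centred on the push plate (columns 247–406). Pushing along +y now.

Request:
{"name": "carry_out", "arguments": {
  "xyz": [
    [2, 0.2, 0],
    [3.3, 0.2, 0],
    [4.3, 0.2, 0],
    [5.3, 0.2, 0],
    [6.3, 0.2, 0]
  ],
  "delta_rot": [
    [0, 0, 0],
    [0, 0, 0],
    [0, 0, 0],
    [0, 0, 0],
    [0, 0, 0]
  ]
}}

```text
t: 3.3
ee_pos: [0.5751, -0.2062, 0.0632]
orientation: [3.139, 0.001, 1.584]
contact_force: [0.5, -1.3, 1.9]
finger_gap: 0.004
grasp_force: 0.9
```

Request:
{"name": "carry_out", "arguments": {
  "xyz": [
    [1, 0, 0],
    [2, 0, 0],
    [3, 0, 0],
    [3.7, 0, 0],
    [3.7, 0, 0]
  ],
  "delta_rot": [
    [0, 0, 0],
    [0, 0, 0],
    [0, 0, 0],
    [0, 0, 0],
    [0, 0, 0]
  ]
}}

```text
t: 3.72
ee_pos: [0.5736, -0.1674, 0.0612]
orientation: [-3.14, -0.001, 1.586]
contact_force: [0.6, 0.4, 0.3]
finger_gap: 0.003
grasp_force: 0.0
```

```bash
cat > st.py <<'E'
from h import *
TH=.01334;CEN=np.array([.5734,-.0544]);Xr=np.array([np.cos(TH),np.sin(TH)]);Yr=np.array([-np.sin(TH),np.cos(TH)])
if __name__=='__main__':
    go([.575,-.145,.062],[np.pi,0,1.584])
    c=cam('top')
    for q in['carrier','latch_knob','latch','push_point','tongue']:print(q,[(np.round(x['extent'],1).tolist(),round(x['score'],2)) for x in bot.search_frame(q,'top')[:1]])
    a=c['pixels'][200:290,300:420,::-1];cv2.imwrite('pics/top_%.2f.png'%bot.sense()['t'],cv2.resize(a,None,fx=6,fy=6,interpolation=2))
E
python3 st.py; ls pics
```

```text
t 3.72 p [ 0.5736 -0.1674  0.0612] rpy [-3.140e+00 -1.000e-03  1.586e+00] F [0.6 0.4 0.3] gap 0.003 gf 0.0
xyz cm [ 2.24  0.17 -0.08] rot [-0.08 -0.08  0.09]
carrier [([283.9, 206.9, 386.5, 269.2], 0.59)]
latch_knob [([305.4, 256.0, 312.6, 266.7], 0.39)]
latch [([303.4, 249.5, 315.9, 266.8], 0.47)]
push_point [([285.2, 209.4, 387.1, 266.7], 0.72)]
tongue [([297.5, 219.4, 385.2, 266.4], 0.73)]
scene0.png
scene0c.png
top0.png
top0c.png
top1.png
top_4.02.png
w1.png
```

```bash
cat >> h.py <<'E'
def travel(c):
    "carrier travel since start (m), by matching the coupler/knob patch, top at z~.095"
    a=cv2.imread('pics/top0.png')[212:268,326:358];b=np.ascontiguousarray(c['pixels'][:,:,::-1])
    k=4;A=cv2.resize(a,None,fx=k,fy=k,interpolation=2);B=cv2.resize(b[195:285,240:380],None,fx=k,fy=k,interpolation=2)
    r=cv2.matchTemplate(B,A,cv2.TM_CCOEFF_NORMED);_,m,_,l=cv2.minMaxLoc(r)
    u=240+l[0]/k;v=195+l[1]/k
    p0=atz(c,326+16,212+28,.095);p1=atz(c,u+16,v+28,.095);return np.round(p1-p0,4),round(m,3)
E
python3 -c "
from h import *
c=cam('top');print(travel(c))"
```

```text
(array([-0.0009,  0.0682,  0.    ]), 0.933)
```

View pics/top_4.02.png

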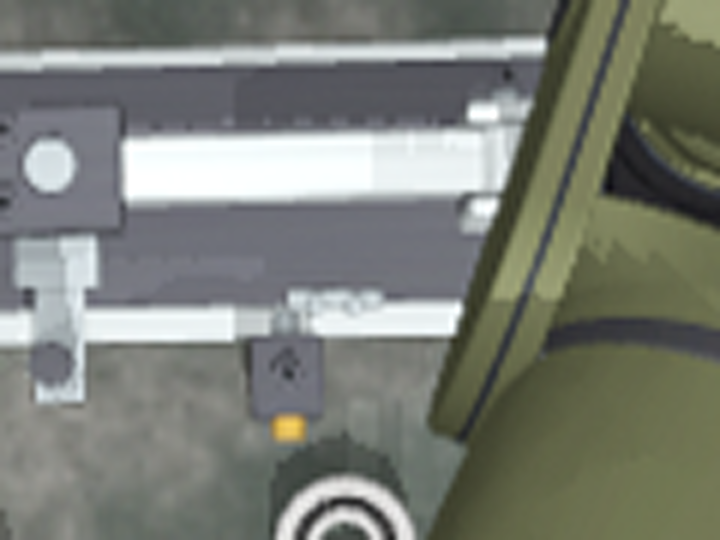

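The plunger touches the first rib (crop 285,320), and the notch middle is at about crop 335, so roughly 18 mm remain. Pushing slowly.

Request:
{"name": "carry_out", "arguments": {
  "xyz": [
    [0.4, 0, 0],
    [0.7, 0, 0],
    [0.9, 0, 0],
    [1.1, 0, 0],
    [1.3, 0, 0]
  ],
  "delta_rot": [
    [0, 0, 0],
    [0, 0, 0],
    [0, 0, 0],
    [0, 0, 0],
    [0, 0, 0]
  ]
}}

```text
t: 4.48
ee_pos: [0.5739, -0.1579, 0.0618]
orientation: [3.141, 0.004, 1.585]
contact_force: [-0.5, -11.7, -2.8]
finger_gap: 0.007
grasp_force: 5.8
```

Request:
{"name": "carry_out", "arguments": {
  "xyz": [
    [0.2, 0, 0],
    [0.4, 0, 0],
    [0.5, 0, 0],
    [0.5, 0, 0]
  ],
  "delta_rot": [
    [0, 0, 0],
    [0, 0, 0],
    [0, 0, 0],
    [0, 0, 0]
  ]
}}

```text
t: 4.82
ee_pos: [0.5739, -0.1541, 0.0618]
orientation: [3.141, 0.005, 1.584]
contact_force: [0.5, -7.0, -1.6]
finger_gap: 0.004
grasp_force: 3.5
```

```bash
python3 -c "
from h import *
go([.575,-.145,.062],[np.pi,0,1.584])
c=cam('top');print(travel(c))
a=c['pixels'][235:275,330:390,::-1];cv2.imwrite('pics/n1.png',cv2.resize(a,None,fx=10,fy=10,interpolation=2))"
```

```text
t 4.82 p [ 0.5739 -0.1541  0.0618] rpy [3.141 0.005 1.584] F [ 0.5 -7.  -1.6] gap 0.004 gf 3.5
xyz cm [ 0.91  0.12 -0.02] rot [ 0.04  0.28 -0.  ]
(array([-0.0013,  0.0765,  0.    ]), 0.936)
```

Request:
{"name": "carry_out", "arguments": {
  "xyz": [
    [0.2, 0, 0],
    [0.3, 0, 0],
    [0.4, 0, 0],
    [0.4, 0, 0]
  ],
  "delta_rot": [
    [0, 0, 0],
    [0, 0, 0],
    [0, 0, 0],
    [0, 0, 0]
  ]
}}

```text
t: 5.2
ee_pos: [0.5737, -0.1467, 0.0617]
orientation: [-3.141, -0.001, 1.584]
contact_force: [-0.6, -0.2, 0.2]
finger_gap: 0.007
grasp_force: 0.0
```

```bash
python3 -c "
from h import *
go([.575,-.145,.062],[np.pi,0,1.584])
c=cam('top');print(travel(c))
a=c['pixels'][235:275,330:390,::-1];cv2.imwrite('pics/n2.png',cv2.resize(a,None,fx=10,fy=10,interpolation=2))"
```

```text
t 5.2 p [ 0.5737 -0.1467  0.0617] rpy [-3.141e+00 -1.000e-03  1.584e+00] F [-0.6 -0.2  0.2] gap 0.007 gf 0.0
xyz cm [ 0.17  0.13 -0.03] rot [-0.01 -0.05  0.01]
(array([-0.0012,  0.0847,  0.    ]), 0.932)
```

View pics/n2.png

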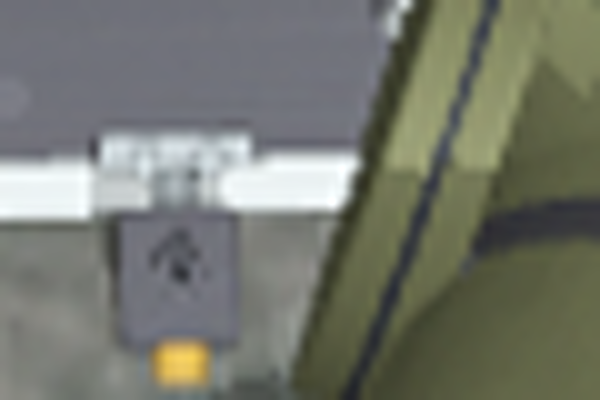

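The plunger (crop column 178) sits between the two ribs and the push force fell to zero, so the carrier is in its notch. Backing off, rising and moving over the knob with a part-open gripper.

Request:
{"name": "carry_out", "arguments": {
  "xyz": [
    [-1.5, 0, 0],
    [-2, 0, -3],
    [-2, 0, -7],
    [-1, -1.5, -10],
    [2.5, -3, -10]
  ],
  "delta_rot": [
    [0, 0, 0],
    [0, 0, 0],
    [0, 0, 0],
    [0, 0, 0],
    [0, 0, 0]
  ],
  "hand": 0.2
}}

```text
t: 5.67
ee_pos: [0.5482, -0.1274, 0.1706]
orientation: [3.128, 0.006, 1.58]
contact_force: [2.0, 0.7, 1.7]
finger_gap: 0.3
grasp_force: 0.0
```

Request:
{"name": "carry_out", "arguments": {
  "xyz": [
    [4, -1.2, 0],
    [8, -2.5, 0],
    [12, -3.8, 0],
    [13, -4, 0],
    [13, -4, 0]
  ],
  "delta_rot": [
    [0, 0, 0],
    [0, 0, 0],
    [0, 0, 0],
    [0, 0, 0],
    [0, 0, 0]
  ]
}}

```text
t: 6.08
ee_pos: [0.5012, 0.0085, 0.162]
orientation: [3.141, -0.0, 1.588]
contact_force: [-0.5, 0.0, 0.2]
finger_gap: 0.395
grasp_force: 0.0
```

```bash
python3 -c "
from h import *
go([.503,.054,.15],[np.pi,0,1.584])
c=cam('wrist');save(c,'w2.png');print([np.round(proj(c,np.array([.503,.054,z])),1) for z in(.056,.111)])
for n in['wrist','top']:
  c=cam(n)
  for q in ['latch_knob','latch']:print(n,[(np.round(x['extent'],1).tolist(),round(x['score'],2)) for x in bot.search_frame(q,n)[:2]])
print(travel(c))"
```

```text
t 6.08 p [0.5012 0.0085 0.162 ] rpy [ 3.141 -0.     1.588] F [-0.5  0.   0.2] gap 0.395 gf 0.0
xyz cm [4.55 0.26 1.2 ] rot [ 0.03 -0.01  0.23]
[array([321.6, 184.2]), array([322.6, 192.4])]
wrist [([301.7, 167.0, 333.8, 196.6], 0.79)]
wrist [([306.1, 164.8, 363.2, 196.4], 0.59)]
top []
top [([207.0, 235.0, 236.1, 264.2], 0.69)]
(array([ 0.0008, -0.0263,  0.    ]), 0.426)
```

View pics/w2.png

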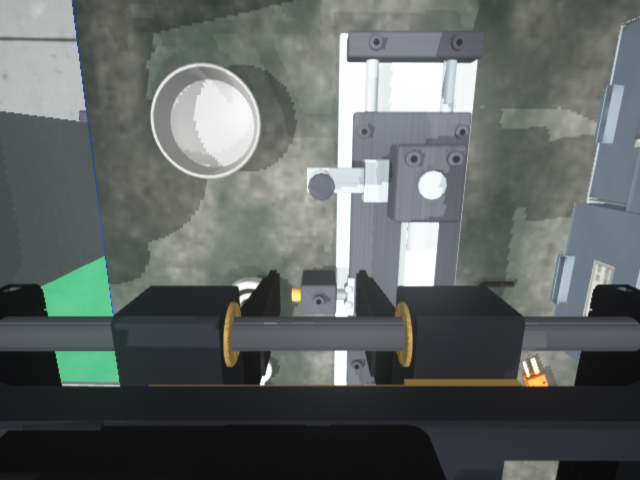

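The wrist picture shows the knob top at (321,186), beside the coupler at (430,184), with the path between the jaws clear.

```bash
python3 -c "
from h import *
c=cam('wrist');k=atz(c,321.5,186,.111);print(k);go([k[0],k[1],.13],[np.pi,0,1.584])
print('coupler ball mark',atz(c,432,185,.095))"
```

```text
[0.50351852 0.05466179 0.111     ]
t 6.48 p [0.5021 0.0056 0.1616] rpy [-3.141  0.     1.582] F [-0.2 -0.3  0.1] gap 0.398 gf 0.0
xyz cm [4.9  0.2  3.16] rot [-0.02  0.   -0.09]
coupler ball mark [0.57269161 0.05473414 0.095     ]
```

Request:
{"name": "carry_out", "arguments": {
  "xyz": [
    [3, 0.2, 0],
    [4.9, 0.2, 0.5],
    [4.9, 0.2, 2.0],
    [4.9, 0.2, 4.0],
    [4.9, 0.2, 6.0]
  ],
  "delta_rot": [
    [0, 0, 0],
    [0, 0, 0],
    [0, 0, 0],
    [0, 0, 0],
    [0, 0, 0]
  ]
}}

```text
t: 6.9
ee_pos: [0.5039, 0.0556, 0.1017]
orientation: [3.14, 0.0, 1.584]
contact_force: [-0.0, 0.4, -0.5]
finger_gap: 0.399
grasp_force: 0.0
```

Request:
{"name": "carry_out", "arguments": {
  "xyz": [
    [0, 0, 1.2],
    [0, 0, 2.1],
    [0, 0, 2.1],
    [0, 0, 2.1]
  ],
  "delta_rot": [
    [0, 0, 0],
    [0, 0, 0],
    [0, 0, 0],
    [0, 0, 0]
  ]
}}

```text
t: 7.23
ee_pos: [0.5032, 0.0554, 0.0808]
orientation: [-3.141, -0.0, 1.584]
contact_force: [-0.1, 0.6, 0.8]
finger_gap: 0.402
grasp_force: 0.0
```

```bash
python3 -c "
from h import *
go([.5035,.0547,.080],[np.pi,0,1.584])
c=cam('wrist');save(c,'w3.png');print([np.round(proj(c,np.array([.5035,.0547,z])),1) for z in(.056,.111)])"
```

```text
t 7.23 p [0.5032 0.0554 0.0808] rpy [-3.141 -0.     1.584] F [-0.1  0.6  0.8] gap 0.402 gf 0.0
xyz cm [-0.07  0.03  0.08] rot [-0.03 -0.   -0.02]
[array([318.6, 282.6]), array([318.8, 330.8])]
```

View pics/w3.png

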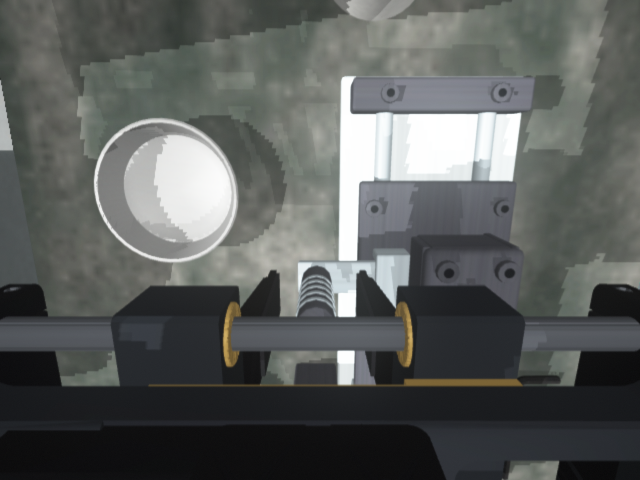

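The knob (column 316) stands centred between the fingers (inner faces at about 272 and 362). Closing the gripper.

Request:
{"name": "carry_out", "arguments": {
  "xyz": [
    [0, 0, 0],
    [0, 0, 0],
    [0, 0, 0],
    [0, 0, 0],
    [0, 0, 0]
  ],
  "delta_rot": [
    [0, 0, 0],
    [0, 0, 0],
    [0, 0, 0],
    [0, 0, 0],
    [0, 0, 0]
  ],
  "hand": 1,
  "newtons": 40
}}

```text
t: 7.7
ee_pos: [0.5023, 0.0557, 0.0814]
orientation: [-3.139, 0.0, 1.584]
contact_force: [-5.3, -0.7, 4.5]
finger_gap: 0.158
grasp_force: 40.0
```

Request:
{"name": "carry_out", "arguments": {
  "xyz": [
    [0, -0.3, 0],
    [0, -0.7, 0],
    [0, -1.1, 0],
    [0, -1.5, 0],
    [0, -1.6, 0]
  ],
  "delta_rot": [
    [0, 0, 0],
    [0, 0, 0],
    [0, 0, 0],
    [0, 0, 0],
    [0, 0, 0]
  ]
}}

```text
t: 8.12
ee_pos: [0.4889, 0.0555, 0.0815]
orientation: [3.135, -0.0, 1.584]
contact_force: [8.6, -1.1, -3.0]
finger_gap: 0.165
grasp_force: 40.0
```

Request:
{"name": "carry_out", "arguments": {
  "xyz": [
    [0, 0, 0],
    [0, 0, 0]
  ],
  "delta_rot": [
    [0, 0, 0],
    [0, 0, 0]
  ]
}}

```text
t: 8.28
ee_pos: [0.4893, 0.0555, 0.0816]
orientation: [3.135, -0.0, 1.584]
contact_force: [9.8, 0.6, -3.9]
finger_gap: 0.162
grasp_force: 40.0
```

Request:
{"name": "carry_out", "arguments": {
  "xyz": [
    [0, -0.2, 0],
    [0, -0.3, 0],
    [0, -0.3, 0]
  ],
  "delta_rot": [
    [0, 0, 0],
    [0, 0, 0],
    [0, 0, 0]
  ]
}}

```text
t: 8.53
ee_pos: [0.4865, 0.0554, 0.0817]
orientation: [3.134, -0.0, 1.584]
contact_force: [9.4, -0.2, -3.9]
finger_gap: 0.159
grasp_force: 40.0
```

```bash
python3 -c "
from h import *
go([.485,.0555,.080],[np.pi,0,1.584])"
```

```text
t 8.53 p [0.4865 0.0554 0.0817] rpy [ 3.134 -0.     1.584] F [ 9.4 -0.2 -3.9] gap 0.159 gf 40.0
xyz cm [ 0.01 -0.15  0.17] rot [ 0.41 -0.   -0.  ]
```

Request:
{"name": "carry_out", "arguments": {
  "xyz": [
    [-0.02, 0, -0.3],
    [-0.05, 0, -0.6],
    [-0.11, 0, -1.12],
    [-0.19, 0, -1.67],
    [-0.29, 0, -2.22]
  ],
  "delta_rot": [
    [0, 1, 0],
    [0, 2, 0],
    [0, 4, 0],
    [0, 6, 0],
    [0, 8, 0]
  ]
}}

```text
t: 8.95
ee_pos: [0.4865, 0.0526, 0.1041]
orientation: [3.134, -0.141, 1.584]
contact_force: [9.2, 0.4, -4.6]
finger_gap: 0.162
grasp_force: 40.0
```

```bash
python3 -c "
from h import *
s=bot.sense();print(s['orientation'],s['ft_torque'])
th=np.radians(19);go([.4865,-.105+.1605*np.cos(th)-.0095*np.sin(th),.072+.1605*np.sin(th)+.0095*np.cos(th)],[np.pi,-th,1.584])"
```

```text
[ 3.13445555 -0.14129077  1.58436689] [ 0.04269693 -1.23056512 -0.12624078]
t 8.95 p [0.4865 0.0526 0.1041] rpy [ 3.134 -0.141  1.584] F [ 9.2  0.4 -4.6] gap 0.162 gf 40.0
xyz cm [-0.48  0.01 -3.01] rot [ 0.4  10.9   0.06]
```

Request:
{"name": "carry_out", "arguments": {
  "xyz": [
    [-0.07, 0, -0.84],
    [-0.19, 0, -1.67],
    [-0.35, 0, -2.5],
    [-0.51, 0, -3.18],
    [-0.51, 0, -3.18]
  ],
  "delta_rot": [
    [0, 3, 0],
    [0, 6, 0],
    [0, 9, 0],
    [0, 11.5, 0],
    [0, 11.5, 0]
  ]
}}

```text
t: 9.37
ee_pos: [0.4869, 0.042, 0.1353]
orientation: [3.134, -0.342, 1.582]
contact_force: [9.3, 2.5, -5.0]
finger_gap: 0.158
grasp_force: 40.0
```

Request:
{"name": "carry_out", "arguments": {
  "xyz": [
    [0, 0, 0],
    [0, 0, 0],
    [0, 0, 0]
  ],
  "delta_rot": [
    [0, 0, 0],
    [0, 0, 0],
    [0, 0, 0]
  ]
}}

```text
t: 9.62
ee_pos: [0.4864, 0.0426, 0.1342]
orientation: [3.135, -0.339, 1.584]
contact_force: [9.1, -1.1, -4.1]
finger_gap: 0.163
grasp_force: 40.0
```

```bash
python3 -c "
from h import *
th=np.radians(19);go([.4865,-.105+.1605*np.cos(th)-.0095*np.sin(th),.072+.1605*np.sin(th)+.0095*np.cos(th)],[np.pi,-th,1.584])
c=cam('scene');a=c['pixels'][150:330,230:410,::-1];a=cv2.resize(a,None,fx=3.2,fy=3.2,interpolation=2)
b=cam('top')['pixels'][200:290,250:400,::-1];b=cv2.resize(b,None,fx=1.48,fy=1.48)
o=np.zeros((576,800,3),np.uint8);o[:,:576]=a;o[:b.shape[0],576:576+222]=b[:,:222];cv2.imwrite('pics/s2.png',o)"
```

```text
t 9.62 p [0.4864 0.0426 0.1342] rpy [ 3.135 -0.339  1.584] F [ 9.1 -1.1 -4.1] gap 0.163 gf 40.0
xyz cm [0.07 0.01 0.12] rot [ 0.37 -0.45 -0.02]
```

View pics/s2.png

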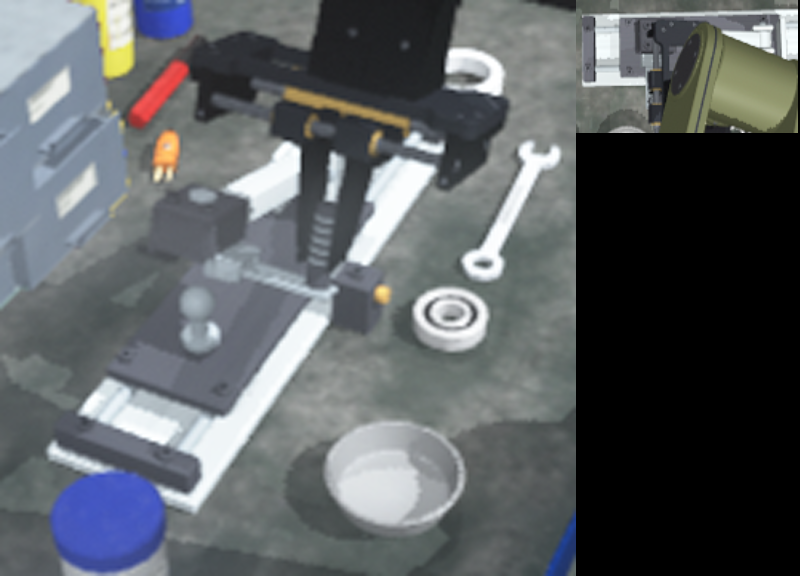

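The ball is exposed at (200,310) and the coupler is raised at (200,220) with the knob held. One number check that the carrier is still in its notch.

```bash
python3 -c "
from h import *
c=cam('scene')
for d in(.08,.085,.09): print(d,(np.array(proj(c,np.array([.5297-.0133*d,.0185+d,.034])))-[230,150])*3.2)
a=cv2.imread('pics/top0.png');b=cam('top')['pixels'][:,:,::-1]
# carrier far front corner patch with screw
k=6;A=cv2.resize(a[203:222,312:330],None,fx=k,fy=k,interpolation=2)
B=cv2.resize(np.ascontiguousarray(b[196:230,260:320]),None,fx=k,fy=k,interpolation=2)
_,m,_,l=cv2.minMaxLoc(cv2.matchTemplate(B,A,cv2.TM_CCOEFF_NORMED));t=cam('top')
print(m,atz(t,260+l[0]/k,196+l[1]/k,.034)-atz(t,312,203,.034))"
```

```text
0.08 [229.5197472  397.67311279]
0.085 [225.84624622 402.67364152]
0.09 [222.14706133 407.70913229]
0.9664626121520996 [-0.00117558  0.08676927  0.        ]
```

```bash
python3 -c "
from rig import bot
print(bot.close_job())"
```

```text
the job is handed in; nothing more can be done
None
```

The job is handed in: the carrier is in its notch (about 87 mm of travel, matching the measured distance to the plunger), and the gripper is holding the knob with the latch pulled about 16 mm and the tongue raised to about 0.34 rad (coupler about 5 cm up); nothing else was touched, and I have no verdict back from the judging.

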